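# Saddle over the tube, fixture closed and held

### The job

Drape the copper saddle over the brass tube in the soldering fixture, lying along the tube and about midway between the two green end supports, and let go of it. Then put the aluminium upper half onto the fixture's two dowels, over the saddle, and press it down against the springs until it sits flush on the shoulders of both dowels. Finish while still holding it fully closed (it springs open if you let go), and leave the jar, the horn bell and the brush where they are.

Things in the scene. Friction and masses are not known exactly. Their poses are not given: they have to be found in the camera images.
- fixture: Lower half, fixed to the bench: dark grey base plate 160 (x) x 184 (y) x 20 mm. Origin at the centre of its underside, z up. A brass tube, 25 mm diameter, 160 mm long, lies over its middle along x, in two green end supports (18 mm thick, 46 mm wide in y, up to 63 mm above the bench) centred at x = +66 and -66 mm. The two dowels stand at x = 0, y = +72 and -72 mm.
- tube_mid (a point): Topmost point of the brass tube at the middle of its length: 74.5 mm above the bench while the springs are not compressed, above the fixture's centre. It sinks with the cradle.
- cradle (a joint): How far the sprung cradle (tube and green supports) is pressed down, m: 0 up, 0.008 when the upper half sits on the shoulders with the saddle on the tube, 0.009 at its stop. It starts to sink at a 12 N load (saddle and upper half lying on it do not sink it), then 0.9 N more per mm; closing takes 11 to 16 N of push on the upper half.
- dowel_left (a point): Centre of the shoulder of the dowel at the fixture's y = +72 mm, 70.5 mm above the bench. The dark post below it is 20 mm in diameter; the bright dowel above it is 12 mm in diameter, tapers to 6 mm over its last 7.5 mm and ends 112 mm above the bench.
- dowel_right (a point): The same on the dowel at the fixture's y = -72 mm.
- saddle: Copper saddle, rigid arched channel open below, standing on two legs: 60 long (x) x 38 wide outside (y) x 38 mm high, 4 mm thick, 0.18 kg. Legs upright to 26 mm, then 45 degree shoulders to a flat top 16 mm wide. Inside 30 mm between legs, 34 mm from feet to top. Origin at the centre of the underside (feet), z up; 40.5 mm above the bench when seated on the uncompressed tube.
- upper: Upper half: aluminium plate 44 (x) x 172 (y) x 16 mm with two through holes of 14 mm diameter at x = 0, y = +72 and -72 mm; red grip block on top, 24 (x) x 60 (y) mm, from 16 to 56 mm above the underside; 0.4 kg. Origin at the centre of its underside, z up; lies flat on the bench. Either way round fits. Closed, its underside is 70.5 mm above the bench.
- jar: Bystander: flux jar, 60 mm diameter, 70 mm high, origin at the centre of its underside.
- bell: Bystander: brass horn bell standing on its rim, 100 mm diameter at the foot, 120 mm high, origin at the centre of its underside.
- brush: Bystander: hand brush lying on the bench along its x axis, about 200 mm long, origin at its middle, on the underside.
Mind the look-alikes: they are no part of the job. Of the things like the saddle, leave any that is red or white; of the rest the smaller one is meant.

How it is judged (in metres and radians):
On the way:
1. the saddle is draped over the tube, about midway along it, and let go (x of saddle in the frame of fixture between -0.018 and 0.018 m and y of saddle in the frame of fixture between -0.005 and 0.005 m and z of saddle in the frame of fixture between 0.036 and 0.0445 m and angle between the x axis of saddle and the x axis of fixture, either way round below 0.12 rad and angle between saddle's own z axis and vertical below 0.15 rad and contact force between the fingers and saddle below 0.05 N and linear speed of saddle below 0.02 m/s), for 0.2 s.
At the end, for the whole second after the job is handed in: Saddle along the tube within 18 mm of its middle, under the upper half; upper half on both dowels, within 2 mm of the shoulders and level within 0.03 rad; cradle pressed down over 5.8 mm, saddle clamped with over 8 N; fingers still holding the upper half down (x of saddle in the frame of fixture between -0.018 and 0.018 m and y of saddle in the frame of fixture between -0.005 and 0.005 m and z of saddle in the frame of fixture between 0.028 and 0.036 m and angle between the x axis of saddle and the x axis of fixture, either way round below 0.12 rad and angle between saddle's own z axis and vertical below 0.15 rad and x of upper in the frame of fixture between -0.0035 and 0.0035 m and y of upper in the frame of fixture between -0.0035 and 0.0035 m and z of upper in the frame of fixture between 0.067 and 0.0725 m and angle between the y axis of upper and the y axis of fixture, either way round below 0.05 rad and angle between upper's own z axis and vertical below 0.03 rad and value of joint cradle above 0.0058 m and contact force between upper and saddle above 8 N and contact force between the fingers and upper above 3 N and linear speed of upper below 0.02 m/s); the arm keeps its last pose, push and grip.
It fails at once if the jar was moved by more than 30 mm (distance of jar from where it was at the start of the episode above 0.03 m).
It fails at once if the bell was moved by more than 30 mm (distance of bell from where it was at the start of the episode above 0.03 m).
It fails at once if the brush was moved by more than 30 mm (distance of brush from where it was at the start of the episode above 0.03 m).
It also fails if it takes over 72 s, if anything falls off the work surface, if the arm or the gripper's body presses on something with over 40 N, if the wrist force passes 120 N, or if a joint passes its speed limit or range.

### The arm

A 6-joint arm with a two-finger parallel gripper is mounted at the origin on the work surface. World frame = base frame: x ahead of the robot, y to its left, z up, the work surface at z = 0. Lengths are in m, angles in degrees, forces in N, time in s.
With the tool pointing down it reaches from about 0.4 to 0.825 m from the base axis. Payload 7 kg.
Tool frame: the origin (TCP) lies at the very end of the fingers, on their centre line; the grasp point (between the pads) lies 19 mm behind it; z points along the fingers, y is the line along which they close (so a half turn about z gives the same grasp; the last joint's range is limited). The gripper opens to 88 mm and grips with 3 to 60 N. Pads are 19 mm wide; open, the fingers measure 130 mm over their backs; the gripper's body (78 mm by 193 mm) begins 47 mm behind the grasp point.
Start: joints at [-55.8, 20.546, 0.682, 0, -70.136, -16.507], TCP at [0.205, -0.643, 0.227] pointing down, gripper open.
Joint ranges: [-176.03, 176.03], [-82.01, 121.73], [-58.28, 71.71], [-173.87, 95.51], [-174.79, -0.11], [-173.66, 173.66]. Speed limits (degrees/s): [136.94, 136.94, 172.46, 180, 180, 180].

### API

Orientations are given as [roll, pitch, yaw] about the fixed x, y, z axes, in that order (R = Rz(yaw) Ry(pitch) Rx(roll)).
In Python, from plant import ctrl gives the robot as it stands.
- The arm moves only by the tool carry_out, never from a script. Its argument "deltas" is a list that holds one entry, the list of rows, each a list of 5 numbers: the shift along the tool's x, y, z scaled (see below), then the turn about the tool's z scaled (see below), then the opening, from -1 (shut) to 1 (fully open). A call has 1 to 5 rows; each row is the pose to reach, as a shift and turn from the pose commanded when the call began, along the tool's axes at that moment, turning the shorter way round; what a row does not reach only later rows make up. The controller multiplies each number of a shift by 20 cm and each number of a turn by 2 pi rad. A row lasts 1/10 s, in which the tool goes at most 50 mm and 8.59 degrees, less where a joint would pass 70% of its speed; a pose out of reach is approached as far as the arm can. A call with a number of a shift or a turn outside -1 to 1 is refused whole. A call with a gripper value outside its range is refused whole. The fingers move at their own pace and stop on an object; the grip force is fixed at half the most. Time passes only in rows, so rows that repeat a pose let the fingers close. It gives the time, the measured TCP pose, the force, the opening and the grip force at its end, in the units of the state.
- ctrl.get_obs(): the state, without advancing time (a new reading comes with each control period).
- ctrl.snapshot(name): name is "scene" or "side" or "wrist"; returns a dict with "color" (480x640x3 uint8, red, green, blue), "camera_matrix" (3x3 intrinsics, pixels), "R" (3x3) and "t" (3): a world point X has camera coordinates R X + t. Camera axes: x right, y down, z forward; pixel columns grow to the right and rows downward; lengths in m; the calibration is good to about 2 mm. A picture is of the moment at which its call begins. There is no depth.
- ctrl.close_job(): hands the job in; it is judged then, once.
Trained networks look in a picture, given as the dict that the camera call returned (one of the last four; its "shot" number tells which), for a name from the list of things; names that differ only in an ending like _2 or _b are one class to them, and where a whole thing is asked for, a point or a joint stands for the part that bears it (a point fixed in the world has none). Each returns a list of dicts, best first, with "p" (0 to 1); they miss things now and then, are a little off and sometimes report something else, mostly with a low value. They report only what shows in the picture. A call takes as long as a camera call. They do not tell look-alikes from the thing itself.
- ctrl.search_frame(picture, name): "centre" ([column, row] in pixels, amid what is visible of it).
- ctrl.silhouettes(picture, name): "mask" (480x640 bool, what is visible of it) and "centre" ([column, row] in pixels, amid what is visible of it).
- ctrl.spot_point(picture, name): "centre" ([column, row] in pixels: a listed point, or the origin of a listed thing).
The state is a dict: "clock": time; "joint_pos": joint angles; "qvel": joint speeds; "tau": joint torques, N m; "tool_pos": TCP position; "orientation": TCP orientation; "force": force on the tool from outside, world axes, zero at the start; "moment": the same for the moment, N m; "opening": finger opening in m; "gripper_force": force on a finger pad.
Only numpy, scipy, OpenCV 4.12 (cv2) and the standard library are available. Lean on these libraries where they do the work, as an engineer would, in place of code of your own. Each camera call takes 0.05 s, during which the arm holds its last target. There are 200 camera calls.

## Working session

There is one attempt and no reset: what is moved stays moved. The work goes in short steps, Python scripts to look and compute and a tool call to move; the robot and the scene stay as the last step left them, time stands still between calls to the robot, and variables do not carry over. Pictures are saved under pics/ and viewed, at most 10 in all, crops included, and the job is handed in when it is done.

Besides the shell and the picture viewer there is one more tool, called as name([rows], argument=value, ...), one row to a line, values as JSON. carry_out: Moves the arm, as the interface text tells. Its arguments: {"type":"object","properties":{"deltas":{"type":"array"}},"required":["deltas"]}

```bash
mkdir -p pics && ls && cat > h.py <<'E'
import numpy as np, cv2
from plant import ctrl
def snap(n,save=None):
    s=ctrl.snapshot(n)
    if save: cv2.imwrite(f'pics/{save}.png',np.ascontiguousarray(s['color'][:,:,::-1]))
    return s
def ray(s,px):
    K,R,t=[np.array(s[k]) for k in('camera_matrix','R','t')]
    d=R.T@np.linalg.inv(K)@np.array([px[0],px[1],1.]); return -R.T@t,d
def atz(s,px,z):
    c,d=ray(s,px); return c+d*(z-c[2])/d[2]
def proj(s,X):
    K,R,t=[np.array(s[k]) for k in('camera_matrix','R','t')]
    p=K@(R@np.array(X)+t); return p[:2]/p[2]
def tri(obs):
    A=np.zeros((3,3));b=np.zeros(3)
    for s,px in obs:
        c,d=ray(s,px);d/=np.linalg.norm(d);P=np.eye(3)-np.outer(d,d);A+=P;b+=P@c
    return np.linalg.solve(A,b)
E
python3 - <<'E'
from h import *
np.set_printoptions(precision=4,suppress=True)
a=snap('scene','a');b=snap('side','b')
Z=dict(fixture=0,tube_mid=.0745,dowel_left=.0705,dowel_right=.0705,saddle=0,upper=0,jar=0,bell=0,brush=0)
for n,z in Z.items():
    for l,s in(('sc',a),('si',b)):
        print(n,l,[(round(r['p'],2),np.round(r['centre']),atz(s,r['centre'],z)[:2]) for r in ctrl.spot_point(s,n)][:4])
o=ctrl.get_obs();print(o['tool_pos'],o['orientation'],o['opening'],o['clock'])
cv2.imwrite('pics/ab.png',cv2.resize(np.hstack([a['color'],b['color']])[:,:,::-1],(800,300)))
E
```

```text
pics
fixture sc [(0.58, array([346., 256.]), array([0.5285, 0.0175])), (0.3, array([461., 244.]), array([0.4724, 0.2759]))]
fixture si [(0.58, array([342., 280.]), array([0.5257, 0.0113])), (0.47, array([338., 203.]), array([ 0.734 , -0.2892]))]
tube_mid sc [(0.95, array([346., 231.]), array([0.5229, 0.0149]))]
tube_mid si [(0.72, array([343., 247.]), array([0.5291, 0.0025]))]
dowel_left sc [(0.95, array([381., 244.]), array([0.5529, 0.0912])), (0.71, array([476., 345.]), array([0.7821, 0.2603])), (0.37, array([347., 254.]), array([0.5871, 0.0211]))]
dowel_left si [(0.68, array([314., 264.]), array([0.5461, 0.0837]))]
dowel_right sc [(0.72, array([316., 225.]), array([ 0.5082, -0.0499]))]
dowel_right si [(0.87, array([365., 244.]), array([ 0.5026, -0.0422])), (0.44, array([261., 245.]), array([0.6815, 0.0867]))]
saddle sc [(0.86, array([201., 243.]), array([ 0.5158, -0.3145])), (0.78, array([214., 206.]), array([ 0.3934, -0.3145])), (0.72, array([172., 273.]), array([ 0.6083, -0.3568])), (0.62, array([259., 238.]), array([ 0.4914, -0.1839]))]
saddle si [(0.76, array([391., 207.]), array([ 0.6023, -0.348 ]))]
upper sc [(0.78, array([461., 248.]), array([0.4823, 0.2752]))]
upper si [(0.94, array([285., 363.]), array([0.471 , 0.2733]))]
jar sc [(0.74, array([188., 323.]), array([ 0.7342, -0.287 ])), (0.17, array([314., 226.]), array([ 0.4403, -0.0613]))]
jar si []
bell sc [(0.79, array([476., 342.]), array([0.7303, 0.2812]))]
bell si [(0.93, array([182., 314.]), array([0.7207, 0.2827]))]
brush sc [(0.81, array([330., 347.]), array([0.7658, 0.0006]))]
brush si [(0.84, array([261., 246.]), array([0.7627, 0.0017]))]
[ 0.2051 -0.643   0.2266] [ 179.9988    0.0003 -162.3032] 0.08777119169185382 1.0
```

View pics/a.png

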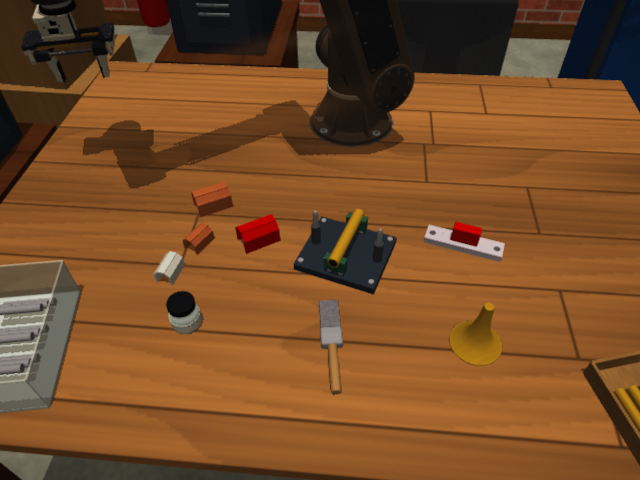

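View pics/b.png

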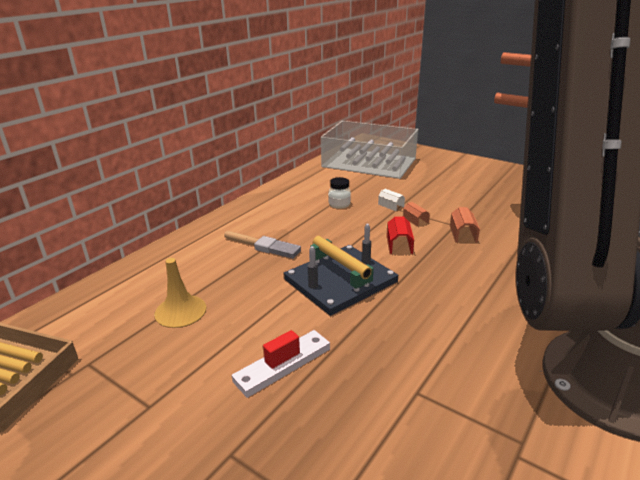

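The small copper saddle is at about (199,237) in the scene picture, and the larger copper one is at (212,199). The red one (258,233) and the white one (169,266) are look-alikes too. The fixture is at (346,250) and the upper half at (464,241). I'll move above the small saddle.

```bash
cat >> h.py <<'E'
from scipy.spatial.transform import Rotation as Ro
def go(p,yaw=None):
    """print scaled tool deltas from measured pose to world p (m), yaw deg"""
    o=ctrl.get_obs();R=Ro.from_euler('xyz',o['orientation'],degrees=True).as_matrix()
    d=R.T@(np.array(p)-o['tool_pos'])
    tw=0
    if yaw is not None: # tool z is down: turn about it = -dyaw
        tw=-((yaw-o['orientation'][2]+90)%180-90)
    print('shift',np.round(d/.2,4),'turn',round(tw/360,4),'deg',round(tw,1),'dist',round(np.linalg.norm(d),3),'pose',np.round(o['tool_pos'],4),np.round(o['orientation'],1),'F',np.round(o['force'],1),'open',round(o['opening'],4),'t',o['clock'])
E
python3 -c "
from h import *
go([.5,-.3,.30])
s=snap('wrist');print(-s['R'].T@s['t'],s['R'])"
```

```text
shift [-1.926   1.1859 -0.3672] turn 0.0 deg 0 dist 0.458 pose [ 0.2051 -0.643   0.2266] [ 180.     0.  -162.3] F [ 0.3  0.1 -0.7] open 0.0878 t 1.0
[ 0.13010561 -0.66650546  0.38364282] [[-3.04631912e-01  9.52470156e-01 -2.35617182e-05]
 [ 9.12455249e-01  2.91840897e-01  2.86800120e-01]
 [ 2.73175431e-01  8.73469698e-02 -9.57990444e-01]]
```

carry_out([
  [[-0.96, 0.59, -0.18, 0, 1], [-0.96, 0.59, -0.18, 0, 1], [-0.96, 0.59, -0.18, 0, 1], [-0.96, 0.59, -0.18, 0, 1], [-0.96, 0.59, -0.18, 0, 1]],
])

```text
clock: 1.55
tool_pos: [0.3541, -0.4701, 0.2637]
orientation: [-179.9, 0.1, -162.2]
force: [0.3, -0.7, 0.1]
opening: 0.088
gripper_force: 0.0
```

carry_out([
  [[-0.96, 0.59, -0.18, 0, 1], [-0.96, 0.59, -0.18, 0, 1], [-0.96, 0.59, -0.18, 0, 1], [-0.96, 0.59, -0.18, 0, 1], [-0.96, 0.59, -0.18, 0, 1]],
])

```text
clock: 2.05
tool_pos: [0.5013, -0.299, 0.2995]
orientation: [-180.0, 0.1, -162.2]
force: [-0.3, -0.6, -0.5]
opening: 0.0877
gripper_force: 0.0
```

```bash
python3 - <<'E'
from h import *
s=snap('wrist','w1')
go([.515,-.314,.1])
for r in ctrl.silhouettes(s,'saddle'):
    m=r['mask'].astype(np.uint8);c=max(cv2.findContours(m,0,1)[0],key=cv2.contourArea)
    P=np.float32([atz(s,q[0],.03)[:2] for q in c])
    print(round(r['p'],2),r['centre'],cv2.minAreaRect(P*1000))
for r in ctrl.spot_point(s,'saddle'): print(r['p'],r['centre'],atz(s,r['centre'],0))
E
```

```text
shift [-0.0287 -0.0954  0.9991] turn 0.0 deg 0 dist 0.201 pose [ 0.5032 -0.2976  0.2998] [-1.799e+02  1.000e-01 -1.621e+02] F [2.2 0.9 0.5] open 0.0878 t 2.1
0.87 [338.7, 64.1] ((385.8662414550781, -316.945068359375), (54.388587951660156, 88.00033569335938), 31.72254753112793)
0.77 [297.6, 195.2] ((513.6231079101562, -320.381103515625), (39.09504699707031, 65.0369873046875), 63.85960006713867)
0.74 [234.9, 266.2] ((604.9110717773438, -359.7080383300781), (37.60211181640625, 72.8039779663086), 80.68819427490234)
0.71 [630.7, 268.4] ((479.63226318359375, 32.0891227722168), (69.20050048828125, 28.49897575378418), 29.878976821899414)
0.66 [432.3, 211.8] ((488.79266357421875, -186.07005310058594), (63.583065032958984, 93.45880889892578), 33.3302116394043)
0.96 [297.7, 192.4] [ 0.51735786 -0.3212285   0.        ]
0.85 [242.9, 258.6] [ 0.60888642 -0.35815207  0.        ]
0.84 [419.8, 208.7] [ 0.49372651 -0.18914797  0.        ]
0.62 [337.7, 70.6] [ 0.38749092 -0.31904339  0.        ]
```

View pics/w1.png

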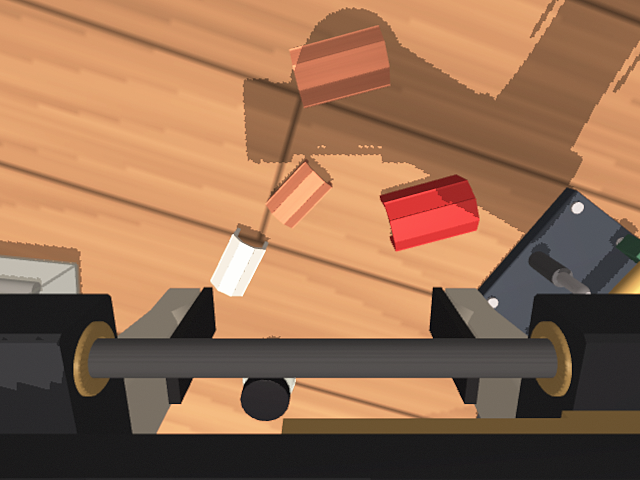

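The small copper saddle is centred at (298,193), with its long axis running from lower left to upper right. The red (430,212), white (238,263) and large copper (340,65) ones are apart from it.

```bash
python3 -c "
from h import *
go([.515,-.319,.15],154);print(ctrl.get_obs()['joint_pos'])"
```

```text
shift [-0.0398 -0.1122  0.7442] turn 0.1219 deg 43.9 dist 0.151 pose [ 0.5005 -0.3001  0.2988] [-180.     0.  -162.1] F [-1.3 -0.4 -0.6] open 0.0874 t 2.2
[-1.17578272e+01  9.73523944e+00 -4.60905399e+00 -1.23740208e-03
 -7.56212613e+01 -6.03746588e+01]
```

carry_out([
  [[-0.04, -0.11, 0.74, 0.122, 0.5], [-0.04, -0.11, 0.74, 0.122, 0.5], [-0.04, -0.11, 0.74, 0.122, 0.5], [-0.04, -0.11, 0.74, 0.122, 0.5], [-0.04, -0.11, 0.74, 0.122, 0.5]],
])

```text
clock: 2.7
tool_pos: [0.5116, -0.3208, 0.1481]
orientation: [-179.9, -0.3, 154.3]
force: [0.0, -0.2, 1.3]
opening: 0.0661
gripper_force: 0.0
```

```bash
python3 - <<'E'
from h import *
s=snap('wrist','w2')
for r in ctrl.silhouettes(s,'saddle')[:3]:
    m=r['mask'].astype(np.uint8);c=max(cv2.findContours(m,0,1)[0],key=cv2.contourArea)
    P=np.float32([atz(s,q[0],.03)[:2] for q in c])
    print(round(r['p'],2),r['centre'],cv2.minAreaRect(P*1000))
for r in ctrl.spot_point(s,'saddle')[:3]: print(r['p'],r['centre'],atz(s,r['centre'],0))
go([.515,-.319,.009],154)
E
```

```text
0.9 [325.6, 234.9] ((514.851318359375, -318.9068908691406), (38.10771942138672, 67.35684204101562), 63.45035171508789)
0.9 [506.7, 105.1] ((488.7756042480469, -184.39700317382812), (65.00190734863281, 94.4495849609375), 33.58177185058594)
0.84 [237.8, 57.1] ((388.4772644042969, -318.5604248046875), (59.13236999511719, 88.39488983154297), 32.4710807800293)
0.96 [484.2, 113.9] [ 0.49113664 -0.1882855   0.        ]
0.91 [332.2, 345.6] [ 0.60788568 -0.35865699  0.        ]
0.73 [247.7, 54.5] [ 0.38769113 -0.31637284  0.        ]
shift [-0.0059  0.0128  0.7069] turn 0.0024 deg 0.8 dist 0.141 pose [ 0.5129 -0.3208  0.1504] [-180.    -0.   154.8] F [ 0.2  0.2 -0.1] open 0.0661 t 2.85
```

View pics/w2.png

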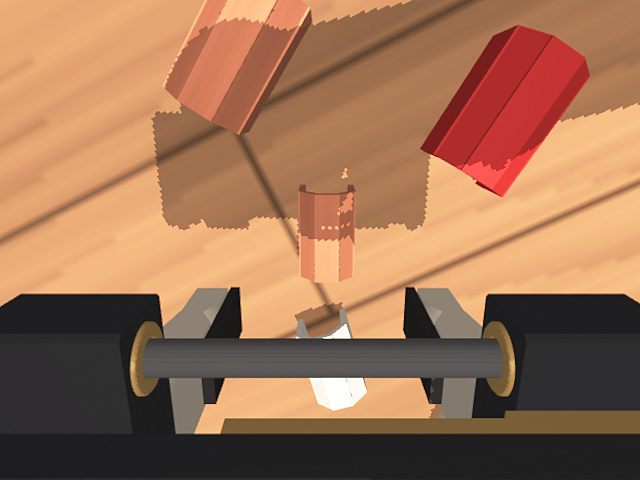

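The small copper saddle at (327,232) lies square between the fingers. I'll descend and grip it.

carry_out([
  [[-0.006, 0.012, 0.24, 0.002, 0.5], [-0.006, 0.012, 0.48, 0.002, 0.5], [-0.006, 0.012, 0.64, 0.002, 0.5], [-0.006, 0.012, 0.705, 0.002, 0.5], [-0.006, 0.012, 0.705, 0.002, 0.5]],
])

```text
clock: 3.35
tool_pos: [0.5146, -0.3185, 0.0084]
orientation: [-180.0, -0.2, 154.1]
force: [0.1, 0.4, 0.2]
opening: 0.0656
gripper_force: 0.0
```

carry_out([
  [[0, 0, 0, 0, -1], [0, 0, 0, 0, -1], [0, 0, 0, 0, -1], [0, 0, 0, 0, -1], [0, 0, 0, 0, -1]],
])

```text
clock: 3.85
tool_pos: [0.5162, -0.3187, 0.0108]
orientation: [180.0, 0.1, 154.0]
force: [-1.4, 1.5, 7.8]
opening: 0.0376
gripper_force: 30.0
```

carry_out([
  [[0, 0, -0.1, 0, -1], [0, 0, -0.3, 0, -1], [0, 0, -0.5, 0, -1], [0, 0, -0.7, 0, -1], [0, 0, -0.8, 0, -1]],
])

```text
clock: 4.35
tool_pos: [0.5167, -0.3188, 0.1735]
orientation: [180.0, 0.3, 154.0]
force: [1.0, 0.2, -2.0]
opening: 0.0374
gripper_force: 30.0
```

```bash
python3 - <<'E'
from h import *
np.set_printoptions(precision=4,suppress=True)
go([.53,-.03,.26],162)
Z=dict(tube_mid=.0745,dowel_left=.0705,dowel_right=.0705)
a=snap('scene');b=snap('side')
for n,z in Z.items():
    P=[]
    for s in(a,b):
        r=[q for q in ctrl.spot_point(s,n) if np.linalg.norm(atz(s,q['centre'],z)[:2]-[.53,.02])<.13]
        if r: P.append((s,r[0]['centre']));print(n,r[0]['p'],atz(s,r[0]['centre'],z)[:2])
    if len(P)==2: print(tri(P))
E
```

```text
shift [ 0.5707  1.3274 -0.4344] turn -0.0221 deg -8.0 dist 0.302 pose [ 0.5167 -0.3188  0.1735] [180.    0.3 154. ] F [ 1.   0.2 -2. ] open 0.0374 t 4.35
tube_mid 0.74 [0.5366 0.0189]
tube_mid 0.85 [0.5237 0.0178]
[0.5283 0.0161 0.0696]
dowel_left 0.69 [0.5519 0.0891]
dowel_left 0.97 [0.5454 0.0867]
[0.5476 0.0874 0.0684]
dowel_right 0.96 [ 0.5074 -0.0513]
dowel_right 0.71 [ 0.5086 -0.0572]
[ 0.5073 -0.0523  0.0721]
```

carry_out([
  [[0.45, 0.75, -0.22, -0.022, -1], [0.45, 0.75, -0.22, -0.022, -1], [0.45, 0.75, -0.22, -0.022, -1], [0.45, 0.75, -0.22, -0.022, -1], [0.45, 0.75, -0.22, -0.022, -1]],
])

```text
clock: 5.25
tool_pos: [0.5006, -0.1413, 0.2143]
orientation: [180.0, 0.1, 162.1]
force: [-0.1, -0.7, -1.9]
opening: 0.0378
gripper_force: 30.0
```

carry_out([
  [[0.5, 0.7, -0.22, 0, -1], [0.5, 0.7, -0.22, 0, -1], [0.5, 0.7, -0.22, 0, -1], [0.5, 0.7, -0.22, 0, -1], [0.5, 0.7, -0.22, 0, -1]],
])

```text
clock: 5.75
tool_pos: [0.4486, 0.0222, 0.2581]
orientation: [179.9, 0.0, 162.1]
force: [-0.4, -1.1, -1.3]
opening: 0.0373
gripper_force: 30.0
```

```bash
cat >> h.py <<'E'
def fix(s):
    Z=dict(tube_mid=.0745,dowel_left=.0705,dowel_right=.0705)
    for n,z in Z.items():
        for r in ctrl.spot_point(s,n)[:2]: print(n,round(r['p'],2),np.round(r['centre'],1),np.round(atz(s,r['centre'],z)[:2],4))
E
python3 - <<'E'
from h import *
s=snap('wrist','w3');fix(s);go([.5275,.0176,.15],162)
E
```

```text
dowel_left 0.84 [426.4 288. ] [0.5444 0.0869]
dowel_right 0.75 [259.4 294.9] [ 0.5059 -0.0539]
shift [-0.3774  0.115   0.5331] turn -0.0003 deg -0.1 dist 0.133 pose [0.4488 0.0193 0.2567] [-1.799e+02 -1.000e-01  1.619e+02] F [ 0.6 -0.7 -2.5] open 0.0378 t 5.95
```

View pics/w3.png

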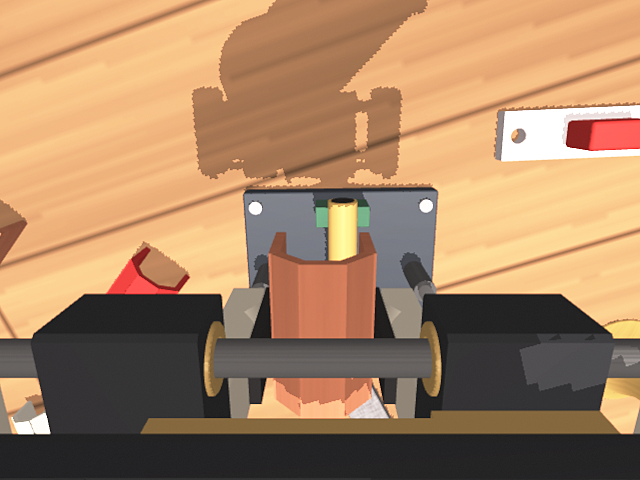

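The wrist picture shows the held saddle at (323,330), with the tube end at (343,205) behind it and the plate edge level at row 189. I need a view from beyond the fixture, so I'll move 13 cm forward.

carry_out([
  [[-0.65, 0.1, 0, 0, -1], [-0.65, 0.1, 0, 0, -1], [-0.65, 0.1, 0, 0, -1], [-0.65, 0.1, 0, 0, -1]],
])

```text
clock: 6.35
tool_pos: [0.5818, -0.0036, 0.2547]
orientation: [-179.8, -0.2, 161.7]
force: [-0.1, 0.2, -3.6]
opening: 0.0379
gripper_force: 30.0
```

```bash
python3 - <<'E'
from h import *
s=snap('wrist','w4');fix(s);go([.5275,.0176,.15],162)
for r in ctrl.silhouettes(s,'saddle')[:2]: print(r['p'],r['centre'],cv2.boundingRect(r['mask'].astype(np.uint8)))
E
```

```text
tube_mid 0.72 [329.8 136.6] [0.5278 0.0196]
dowel_left 0.73 [416.8 129.8] [0.5442 0.0851]
dowel_right 0.95 [232.9 140.4] [ 0.5072 -0.0531]
shift [0.2701 0.0164 0.5344] turn -0.0004 deg -0.2 dist 0.12 pose [ 0.578  -0.0023  0.2568] [-1.800e+02 -1.000e-01  1.618e+02] F [-0.6 -0.  -2.7] open 0.038 t 6.55
0.79 [94.8, 174.5] (44, 111, 116, 114)
0.66 [11.9, 320.2] (0, 292, 37, 46)
```

View pics/w4.png

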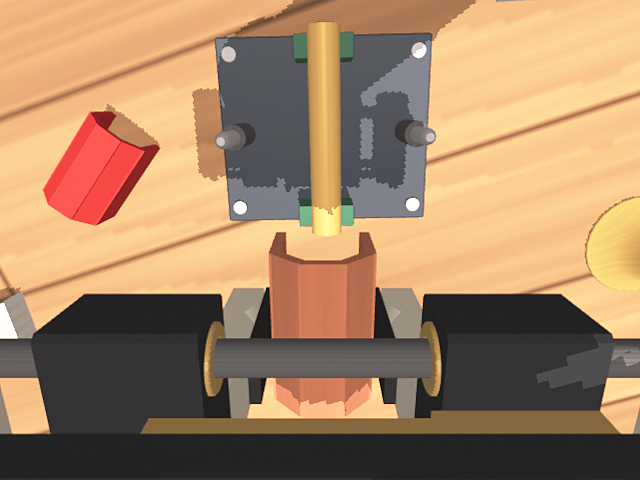

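The fixture is in full view. The plate corners are at about (216,40), (432,34), (423,216) and (230,220), the tube runs from (324,24) to (326,234), and the dowels are at (228,140) and (422,134). I'll fit the fixture's pose.

```bash
cat > fit.py <<'E'
from h import *
from scipy.optimize import least_squares
def fitfix(s,corners,dw):
    """corners: pixel list for plate top corners at fixture (-80,-92),(-80,92),(80,92),(80,-92)"""
    C=np.array([[-.08,-.092,.02],[-.08,.092,.02],[.08,.092,.02],[.08,-.092,.02]])
    D=np.array([[0,-.072,.112],[0,.072,.112]])
    def W(p,X): c,n=np.cos(p[2]),np.sin(p[2]); return X@np.array([[c,n,0],[-n,c,0],[0,0,1]])+[p[0],p[1],0]
    X=np.vstack([C,D]);U=np.vstack([corners,dw])
    f=lambda p:np.concatenate([proj(s,x)-u for x,u in zip(W(p,X),U)])
    r=least_squares(f,[.527,.018,-.3],loss='soft_l1');return r.x,r.fun.reshape(-1,2),W
E
python3 - <<'E'
from fit import *
np.set_printoptions(precision=4,suppress=True)
im=cv2.imread('pics/w4.png');s=snap('wrist')
hsv=cv2.cvtColor(im,cv2.COLOR_BGR2HSV)
# dark bluish plate
m=((hsv[...,2]<110)&(hsv[...,1]<90)).astype(np.uint8);m[232:]=0;m[:,:200]=0;m[:,445:]=0
y=((hsv[...,0]>18)&(hsv[...,0]<32)&(hsv[...,1]>130)).astype(np.uint8)
for row in (60,90,120,150,180):
    x=np.where(m[row,200:445])[0]+200; t=np.where(y[row,290:360])[0]+290
    print(row,x.min(),x.max(),t.min(),t.max())
p,f,W=fitfix(s,[(216,39),(432,34),(423,216),(230,220)],[(219,142),(434,136)])
print(p,np.degrees(p[2]));print(f)
for z,hw in((.062,0.0125),):
  for X in([-.08,-hw,z],[-.08,hw,z],[.08,-hw,z],[.08,hw,z]): print(X,proj(s,W(p,np.array(X))))
o=ctrl.get_obs();T=o['tool_pos'];print(T,o['orientation'])
# held saddle: width at near top etc
print('TCP proj',proj(s,T), 'clearance')
E
```

```text
60 220 402 320 326
90 219 365 319 326
120 222 416 322 327
150 224 404 322 327
180 243 424 324 327
[ 0.5232  0.0183 -0.2933] -16.803598309849967
[[-1.8817 -1.5214]
 [ 0.428  -1.8573]
 [ 0.7304  0.8876]
 [ 0.0072  1.0181]
 [ 2.629  -0.2098]
 [-3.8096  1.0624]]
[-0.08, -0.0125, 0.062] [306.4476  25.9472]
[-0.08, 0.0125, 0.062] [339.832   25.1259]
[0.08, -0.0125, 0.062] [312.563  231.3673]
[0.08, 0.0125, 0.062] [341.7747 230.7504]
[ 0.578  -0.0017  0.2578] [179.9913   0.0054 161.9073]
TCP proj [322.9856 312.2197] clearance
```

```bash
python3 -c "
from h import *
go([.5245,.0178,.110],163.1)"
```

```text
shift [0.2845 0.0093 0.7388] turn -0.0033 deg -1.2 dist 0.158 pose [ 0.578  -0.0017  0.2578] [180.    0.  161.9] F [-0.1  1.3 -1.6] open 0.0376 t 6.65
```

carry_out([
  [[0.285, 0.01, 0.2, -0.0033, -1], [0.285, 0.01, 0.4, -0.0033, -1], [0.285, 0.01, 0.6, -0.0033, -1], [0.285, 0.01, 0.74, -0.0033, -1], [0.285, 0.01, 0.74, -0.0033, -1]],
])

```text
clock: 7.15
tool_pos: [0.522, 0.0177, 0.1068]
orientation: [-179.8, -0.3, 163.1]
force: [-0.8, -1.4, -2.0]
opening: 0.0379
gripper_force: 30.0
```

```bash
python3 - <<'E'
from h import *
s=snap('wrist','w5');go([.5245,.0178,.0495],163.1)
fix(s)
p=[.5245,.0178];c,n=np.cos(np.radians(-16.9)),np.sin(np.radians(-16.9))
for y in(-.0125,.0125):
  for x in (-.08,-.035): print(x,y,proj(s,[p[0]+c*x-n*y,p[1]+n*x+c*y,.062]))
E
```

```text
shift [-3.400e-03  1.000e-04  2.987e-01] turn 0.0002 deg 0.1 dist 0.06 pose [0.524  0.0181 0.1092] [-1.799e+02 -1.000e-01  1.632e+02] F [ 0.1  0.2 -1.3] open 0.0381 t 7.2
dowel_left 0.74 [470.8 284.8] [0.5461 0.0859]
dowel_right 0.59 [171.8 284.9] [ 0.5041 -0.0538]
-0.08 -0.0125 [297.03109541 111.5543673 ]
-0.035 -0.0125 [298.46221562 208.60787064]
-0.08 0.0125 [352.17970974 111.6232577 ]
-0.035 0.0125 [350.22398515 208.71119947]
```

View pics/w5.png

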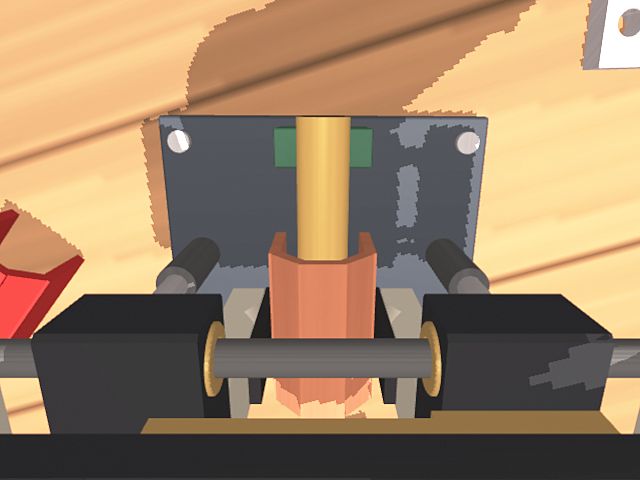

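The tube (columns 297–350) and the held saddle (269–377) share a centre at about 323 and are parallel. I'll lower the saddle.

carry_out([
  [[0, 0, 0.08, 0, -1], [0, 0, 0.16, 0, -1], [0, 0, 0.23, 0, -1], [0, 0, 0.27, 0, -1], [0, 0, 0.27, 0, -1]],
])

```text
clock: 7.85
tool_pos: [0.5254, 0.0183, 0.0559]
orientation: [180.0, 0.0, 163.1]
force: [0.2, 0.3, -2.2]
opening: 0.0379
gripper_force: 30.0
```

```bash
python3 -c "
from h import *
s=snap('wrist','w6');go([.5245,.0178,.0495],163.1)
o=ctrl.get_obs();z=o['tool_pos'][2]+.029
print(atz(s,(323,262),z))"
```

```text
shift [ 0.0052 -0.0047  0.0345] turn 0.0001 deg 0.0 dist 0.007 pose [0.5258 0.0184 0.0564] [1.800e+02 1.000e-01 1.631e+02] F [ 0.5  0.1 -1.6] open 0.0378 t 7.9
[0.49463747 0.02788517 0.08539368]
```

carry_out([
  [[0, 0, 0.015, 0, -1], [0, 0, 0.025, 0, -1], [0, 0, 0.028, 0, -1], [0, 0, 0.028, 0, -1]],
])

```text
clock: 8.3
tool_pos: [0.5259, 0.0178, 0.0515]
orientation: [-180.0, 0.1, 163.1]
force: [-2.4, -3.5, 9.6]
opening: 0.038
gripper_force: 30.0
```

```bash
python3 -c "
from h import *
go([.5245,.0178,.0495],163.1)"
```

```text
shift [ 0.0067 -0.0021  0.0101] turn 0.0001 deg 0.0 dist 0.002 pose [0.5259 0.0178 0.0515] [-1.800e+02  1.000e-01  1.631e+02] F [-2.4 -3.5  9.6] open 0.038 t 8.3
```

Contact at this height means the saddle is seated on the tube. I'll release it and retreat.

carry_out([
  [[0, 0, -0.005, 0, 0.25], [0, 0, -0.005, 0, 0.25], [0, 0, -0.005, 0, 0.25], [0, 0, -0.005, 0, 0.25], [0, 0, -0.005, 0, 0.25]],
])

```text
clock: 8.8
tool_pos: [0.5251, 0.0184, 0.0509]
orientation: [180.0, -0.0, 163.1]
force: [-0.5, 0.4, -0.9]
opening: 0.0549
gripper_force: 0.0
```

carry_out([
  [[0, 0, -0.05, 0, 0.25], [0, 0, -0.15, 0, 0.25], [0, 0, -0.35, 0, 0.25], [0, 0, -0.6, 0, 0.25], [0, 0, -0.8, 0, 0.25]],
])

```text
clock: 9.3
tool_pos: [0.5253, 0.0182, 0.2144]
orientation: [180.0, 0.1, 163.1]
force: [1.5, 0.0, -1.1]
opening: 0.0549
gripper_force: 0.0
```

carry_out([
  [[-0.35, 0, -0.1, 0, 0.25], [-0.35, 0, -0.1, 0, 0.25], [-0.35, 0, -0.1, 0, 0.25]],
])

```text
clock: 9.6
tool_pos: [0.5946, -0.0027, 0.2325]
orientation: [180.0, 0.1, 163.1]
force: [0.2, 0.4, -0.8]
opening: 0.0548
gripper_force: 0.0
```

```bash
python3 - <<'E'
from h import *
s=snap('wrist','w7');fix(s)
for r in ctrl.spot_point(s,'saddle')[:3]: print('sad',r['p'],r['centre'],atz(s,r['centre'],.0405))
a=snap('scene');b=snap('side')
for q in(a,b):
  for r in ctrl.spot_point(q,'upper')[:2]:print('up',r['p'],r['centre'],atz(q,r['centre'],0))
go([.475,.274,.25],72)
E
```

```text
tube_mid 0.22 [217.1 119.5] [ 0.5051 -0.0534]
dowel_left 0.93 [419.9 115.9] [0.5448 0.0857]
dowel_right 0.74 [214. 120.] [ 0.5046 -0.0566]
sad 0.78 [88.3, 147.6] [ 0.49391794 -0.16774529  0.0405    ]
sad 0.7 [317.9, 117.3] [0.52502608 0.01497835 0.0405    ]
up 0.91 [459.3, 246.0] [0.47734204 0.27184335 0.        ]
up 0.89 [283.0, 364.0] [0.47203178 0.27721367 0.        ]
shift [ 0.9585  1.1508 -0.0945] turn -0.2468 deg -88.9 dist 0.3 pose [ 0.5917 -0.0019  0.2311] [180.    0.  163.1] F [-0.2 -1.  -0.5] open 0.0545 t 10.05
```

View pics/w7.png

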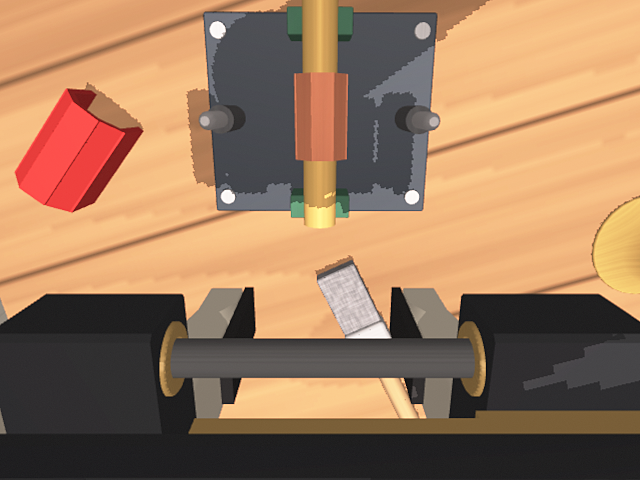

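The saddle sits astride the tube at (321,116), parallel to it and about midway between the supports. The dowel tips are at (206,121) and (433,121). Next, the upper half.

```bash
python3 - <<'E'
from fit import *
np.set_printoptions(precision=4,suppress=True)
s=snap('wrist')
p,f,W=fitfix(s,[(205,12),(437,13),(424,213),(217,211)],[(207,121),(432,121)])
print(p,np.degrees(p[2]));print(f)
a=snap('scene')
P=[atz(a,q,.016)[:2] for q in((427,229),(504,248))];d=P[1]-P[0];print(P,np.degrees(np.arctan2(d[1],d[0])))
r=ctrl.silhouettes(a,'upper')[0];c=max(cv2.findContours(r['mask'].astype(np.uint8),0,1)[0],key=cv2.contourArea)
print(cv2.minAreaRect(np.float32([atz(a,q[0],.016)[:2]*1000 for q in c])))
print(ctrl.get_obs()['joint_pos'])
E
```

```text
[ 0.5235  0.0174 -0.298 ] -17.07277775134374
[[-2.5732 -1.0965]
 [ 2.7723 -0.9639]
 [ 0.6812 -0.005 ]
 [-0.8258  1.0673]
 [-2.3679  0.2754]
 [ 3.7526  1.3373]]
[array([0.445 , 0.1987]), array([0.4904, 0.3652])] 74.73186155872676
((464.1176452636719, 282.0586853027344), (173.74090576171875, 91.09671020507812), 73.91419219970703)
[  18.7176   12.6169   -9.7982   -0.0013  -67.581  -125.593 ]
```

carry_out([
  [[0.6, 0.95, -0.1, -0.119, 0.25], [0.6, 0.95, -0.1, -0.119, 0.25], [0.6, 0.95, -0.1, -0.119, 0.25], [0.6, 0.95, -0.1, -0.119, 0.25], [0.6, 0.95, -0.1, -0.119, 0.25]],
])

```text
clock: 10.7
tool_pos: [0.5315, 0.2177, 0.2515]
orientation: [180.0, 0.1, -153.6]
force: [0.0, -0.6, -0.5]
opening: 0.0547
gripper_force: 0.0
```

```bash
python3 -c "
from h import *
go([.49,.33,.26],-105.5)"
```

```text
shift [-0.0638  0.5951 -0.042 ] turn -0.1336 deg -48.1 dist 0.12 pose [0.5315 0.2177 0.2515] [ 1.800e+02  1.000e-01 -1.536e+02] F [ 0.  -0.6 -0.5] open 0.0547 t 10.7
```

carry_out([
  [[-0.06, 0.6, -0.04, -0.134, 0.25], [-0.06, 0.6, -0.04, -0.134, 0.25], [-0.06, 0.6, -0.04, -0.134, 0.25], [-0.06, 0.6, -0.04, -0.134, 0.25], [-0.06, 0.6, -0.04, -0.134, 0.25]],
])

```text
clock: 11.2
tool_pos: [0.4901, 0.3288, 0.2588]
orientation: [180.0, -0.0, -110.6]
force: [-0.2, -0.9, -0.7]
opening: 0.0544
gripper_force: 0.0
```

carry_out([
  [[0, 0, 0, -0.014, 0.25], [0, 0, 0, -0.014, 0.25]],
])

```text
clock: 11.4
tool_pos: [0.4906, 0.3279, 0.2589]
orientation: [180.0, -0.0, -105.9]
force: [-0.1, 0.7, 0.8]
opening: 0.0546
gripper_force: 0.0
```

```bash
python3 - <<'E'
from h import *
s=snap('wrist','w8')
for r in ctrl.spot_point(s,'upper')[:2]:print('up',r['p'],r['centre'],atz(s,r['centre'],0))
r=ctrl.silhouettes(s,'upper')[0];c=max(cv2.findContours(r['mask'].astype(np.uint8),0,1)[0],key=cv2.contourArea)
print(r['p'],cv2.minAreaRect(np.float32([atz(s,q[0],.016)[:2]*1000 for q in c])))
hsv=cv2.cvtColor(s['color'],cv2.COLOR_RGB2HSV)
m=(((hsv[...,0]<4)|(hsv[...,0]>176))&(hsv[...,1]>200)&r['mask']).astype(np.uint8)
c=max(cv2.findContours(m,0,1)[0],key=cv2.contourArea);print('red',cv2.minAreaRect(c),cv2.minAreaRect(np.float32([atz(s,q[0],.056)[:2]*1000 for q in c])))
go([.475,.274,.02],-105.5)
E
```

```text
up 0.64 [330.5, 135.6] [0.46723193 0.27919015 0.        ]Traceback (most recent call last):
  File "<stdin>", line 4, in <module>
IndexError: list index out of range
```

View pics/w8.png

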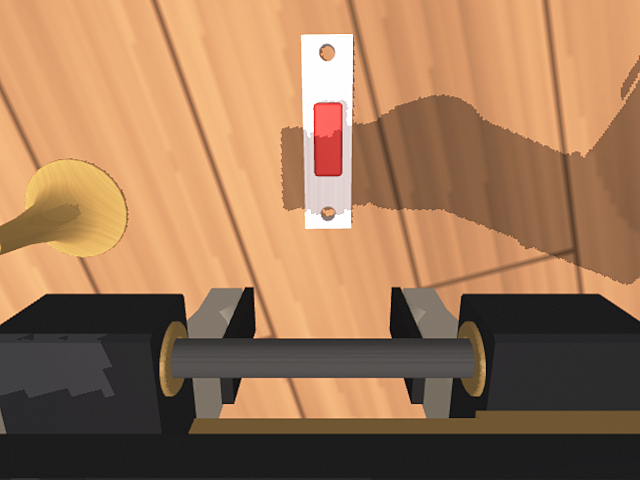

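The upper half lies aligned with the tool. Its plate spans (302,34) to (352,228), the holes are at (327,52) and (328,213), and the grip block spans (314,103) to (343,176).

```bash
python3 - <<'E'
from h import *
s=snap('wrist')
h=[atz(s,q,.016)[:2] for q in((327,52),(328,213))];d=h[0]-h[1]
print(h,sum(h)/2,np.linalg.norm(d),np.degrees(np.arctan2(d[1],d[0])))
c=[atz(s,q,.016)[:2] for q in((302,34),(353,34),(352.5,228),(305,228))];print(sum(c)/4)
for q in((302,34),(305,228)),((353,34),(352.5,228)):
  d=atz(s,q[0],.016)-atz(s,q[1],.016);print(np.degrees(np.arctan2(d[1],d[0])),np.linalg.norm(d))
m=sum(h)/2
go([m[0],m[1],.02],-105.9)
E
```

```text
[array([0.4509214 , 0.20954367]), array([0.48926149, 0.34707134])] [0.47009145 0.27830751] 0.14277192810532302 -105.57745694108942
[0.46963047 0.27881634]
-105.9540007193641 0.17189698302744955
-105.12482149750507 0.17194103048242876
shift [0.2659 0.0305 1.1948] turn -0.0007 deg -0.3 dist 0.245 pose [0.4908 0.3277 0.259 ] [ 180.     0.  -106.2] F [0.1 1.  0.2] open 0.0546 t 11.6
```

carry_out([
  [[0.266, 0.03, 0.2, 0.001, 0.25], [0.266, 0.03, 0.44, 0.001, 0.25], [0.266, 0.03, 0.66, 0.001, 0.25], [0.266, 0.03, 0.86, 0.001, 0.25], [0.266, 0.03, 0.9, 0.001, 0.25]],
])

```text
clock: 12.1
tool_pos: [0.4679, 0.2755, 0.0746]
orientation: [179.8, -0.4, -106.5]
force: [-0.4, -0.4, 0.4]
opening: 0.0547
gripper_force: 0.0
```

```bash
python3 -c "
from h import *
go([.4699,.2785,.024],-105.6)"
```

```text
shift [-0.0188 -0.0065  0.253 ] turn -0.0026 deg -0.9 dist 0.051 pose [0.4679 0.2755 0.0746] [ 179.8   -0.4 -106.5] F [-0.4 -0.4  0.4] open 0.0547 t 12.1
```

carry_out([
  [[-0.005, 0, 0.12, -0.002, 0.25], [-0.005, 0, 0.2, -0.002, 0.25], [-0.005, 0, 0.26, -0.002, 0.25], [-0.005, 0, 0.27, -0.002, 0.25], [-0.005, 0, 0.27, -0.002, 0.25]],
])

```text
clock: 12.6
tool_pos: [0.471, 0.2797, 0.0257]
orientation: [-180.0, 0.0, -105.7]
force: [0.8, 0.2, -0.4]
opening: 0.0547
gripper_force: 0.0
```

carry_out([
  [[0, 0, 0, 0, -1], [0, 0, 0, 0, -1], [0, 0, 0, 0, -1], [0, 0, 0, 0, -1], [0, 0, 0, 0, -1]],
])

```text
clock: 13.1
tool_pos: [0.4708, 0.2794, 0.0253]
orientation: [-180.0, 0.0, -105.7]
force: [0.3, -0.2, 2.7]
opening: 0.0238
gripper_force: 30.0
```

carry_out([
  [[0, 0, 0, 0, -1], [0, 0, 0, 0, -1], [0, 0, 0, 0, -1]],
])

```text
clock: 13.4
tool_pos: [0.4708, 0.2794, 0.0253]
orientation: [-180.0, 0.0, -105.7]
force: [-0.2, -0.9, 5.9]
opening: 0.0239
gripper_force: 30.0
```

carry_out([
  [[0, 0, -0.1, 0, -1], [0, 0, -0.3, 0, -1], [0, 0, -0.5, 0, -1], [0, 0, -0.7, 0, -1], [0, 0, -0.8, 0, -1]],
])

```text
clock: 13.9
tool_pos: [0.471, 0.2797, 0.1878]
orientation: [-179.9, 0.2, -105.7]
force: [0.2, 0.6, -4.3]
opening: 0.0237
gripper_force: 30.0
```

```bash
python3 - <<'E'
from h import *
np.set_printoptions(precision=4,suppress=True)
s=snap('wrist','w9');go([.525,.017,.22],-107)
o=ctrl.get_obs();T=o['tool_pos'];print(T)
for r in ctrl.spot_point(s,'upper')[:2]:print('up',r['p'],r['centre'],atz(s,r['centre'],T[2]-.024))
E
```

```text
shift [ 1.1958 -0.6117 -0.1542] turn 0.0037 deg 1.3 dist 0.27 pose [0.4719 0.2804 0.19  ] [-179.8    0.3 -105.7] F [ 0.6  1.7 -0.7] open 0.0239 t 13.95
[0.4719 0.2804 0.19  ]
up 0.68 [322.7, 280.5] [0.4688 0.2765 0.166 ]
```

View pics/w9.png

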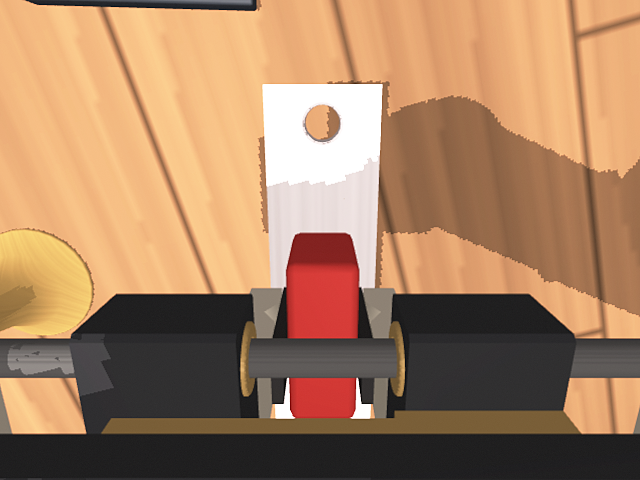

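The upper half is gripped square, and its near hole shows at (322,123). I'll work out the offset in the hand and then go over the fixture.

```bash
cat >> h.py <<'E'
def inhand(s,px,dz):
    """tool-frame xy of pixel at height TCP+dz, using the camera's fixed mount (via settled pose)"""
    o=ctrl.get_obs();R=Ro.from_euler('xyz',o['orientation'],degrees=True).as_matrix()
    return R.T@(atz(s,px,o['tool_pos'][2]+dz)-o['tool_pos'])
E
python3 - <<'E'
from h import *
s=snap('wrist')
print(inhand(s,(322,123),-.009),inhand(s,(262.5,84),-.009),inhand(s,(382.5,84),-.009),inhand(s,(270,230),-.009),inhand(s,(379.5,230),-.009))
go([.4,.15,.23],-107)
E
```

```text
[7.15599816e-02 5.15819115e-05 8.88697044e-03] [ 0.08549183 -0.02198395  0.0088613 ] [0.0855419  0.02242127 0.0088686 ] [ 0.02928026 -0.02113666  0.00895025] [0.02934577 0.02357008 0.00895756]
shift [ 0.7179  0.1634 -0.2252] turn 0.0036 deg 1.3 dist 0.154 pose [0.4703 0.2795 0.1852] [ 1.800e+02  1.000e-01 -1.057e+02] F [-0.   0.2 -4.8] open 0.0239 t 14.05
```

```bash
python3 -c "
from h import *
go([.524,.0172,.17],-107)"
```

```text
shift [ 1.1898 -0.6132  0.074 ] turn 0.0036 deg 1.3 dist 0.268 pose [0.4703 0.2795 0.1852] [ 1.800e+02  1.000e-01 -1.057e+02] F [-0.   0.2 -4.8] open 0.0239 t 14.05
```

carry_out([
  [[0.2, -0.1, 0, 0.0036, -1], [0.4, -0.2, 0, 0.0036, -1], [0.6, -0.31, 0, 0.0036, -1], [0.8, -0.41, 0, 0.0036, -1], [0.9, -0.46, 0, 0.0036, -1]],
])

```text
clock: 14.55
tool_pos: [0.5088, 0.0777, 0.1822]
orientation: [179.8, -0.2, -107.1]
force: [0.4, 1.0, -4.4]
opening: 0.024
gripper_force: 30.0
```

carry_out([
  [[0.2, -0.1, 0.03, 0, -1], [0.29, -0.153, 0.05, 0, -1], [0.29, -0.153, 0.074, 0, -1], [0.29, -0.153, 0.074, 0, -1], [0.29, -0.153, 0.074, 0, -1]],
])

```text
clock: 15.05
tool_pos: [0.5221, 0.017, 0.1689]
orientation: [179.9, -0.1, -107.0]
force: [0.2, 0.4, -4.6]
opening: 0.0238
gripper_force: 30.0
```

```bash
python3 - <<'E'
from h import *
np.set_printoptions(precision=4,suppress=True)
s=snap('wrist','w10');go([.524,.0172,.17],-107);fix(s)
a=snap('scene','s10');b=snap('side','b10');fix(a)
crop=np.hstack([cv2.resize(s['color'][60:240,200:440],(400,300)),cv2.resize(b['color'][190:310,270:430],(400,300)) ])
c2=np.hstack([cv2.resize(a['color'][160:310,270:470],(400,300)),np.zeros((300,400,3),np.uint8)])
cv2.imwrite('pics/c10.png',np.vstack([crop,c2])[:,:,::-1])
E
```

```text
shift [-0.002  -0.0077 -0.0031] turn 0.0002 deg 0.1 dist 0.002 pose [0.5224 0.0173 0.1694] [ 179.9   -0.  -106.9] F [ 0.1 -0.  -4.2] open 0.0238 t 15.1
dowel_left 0.58 [308.6 118. ] [ 0.5071 -0.0545]
dowel_right 0.84 [311.6 121.7] [ 0.5061 -0.0521]
dowel_right 0.56 [323.6 284.8] [0.5289 0.0471]
tube_mid 0.79 [344.4 234.2] [0.5335 0.0132]
dowel_left 0.76 [379.4 245.9] [0.5575 0.0877]
dowel_right 0.97 [313.7 229.2] [ 0.5201 -0.0537]
dowel_right 0.64 [344.7 256.1] [0.5918 0.0174]
```

View pics/c10.png

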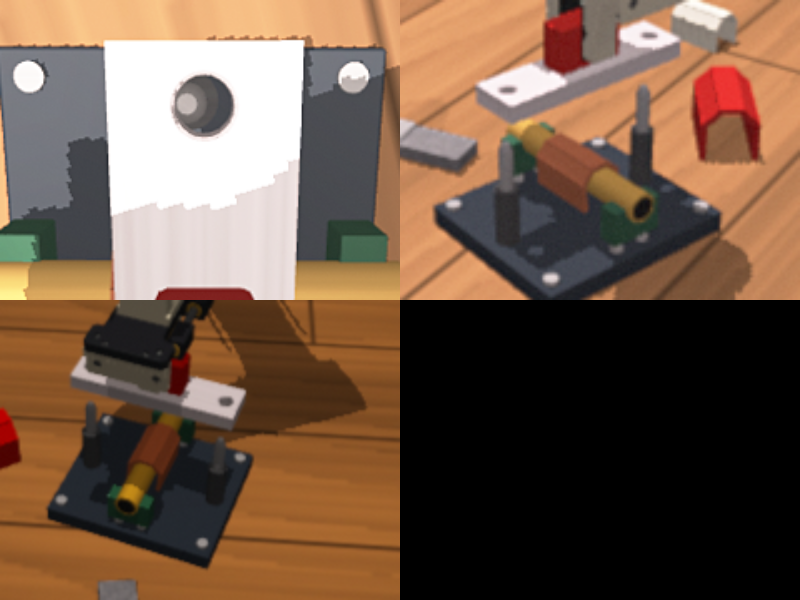

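The crop shows the right dowel's tip at about (312,122) through the near hole, which is centred at (322,123). The plate edges are parallel, so only a small shift is needed. That was my 11th picture against a limit of 10 (I miscounted), so I'll view no more and go by numbers from here.

```bash
python3 - <<'E'
from h import *
np.set_printoptions(precision=4,suppress=True)
s=snap('wrist');o=ctrl.get_obs();z=o['tool_pos'][2];print(z)
h=inhand(s,(322.4,123),-.009);d=inhand(s,(312.2,121.8),.112-z)
print(h,d,(d-h)[:2]/.2)
# base plate robot-side... edge line (fixture y=-92, z=.02) and screw pair for angle
a=inhand(s,(200+29*.6,60+76*.6),.02-z);b=inhand(s,(200+353*.6,60+77*.6),.02-z);print(a,b,np.degrees(np.arctan2((b-a)[0],(b-a)[1])),(a+b)/2)
E
```

```text
0.17030210603426518
[0.0726 0.0011 0.009 ] [ 0.0716 -0.0038  0.0583] [-0.005  -0.0244]
[ 0.0796 -0.0708  0.1503] [0.0794 0.0626 0.1503] -0.1176100304994954 [ 0.0795 -0.0041  0.1503]
```

carry_out([
  [[-0.004, -0.025, 0.05, 0, -1], [-0.004, -0.025, 0.1, 0, -1], [-0.004, -0.025, 0.1, 0, -1], [-0.004, -0.025, 0.1, 0, -1]],
])

```text
clock: 15.95
tool_pos: [0.5275, 0.0157, 0.1494]
orientation: [179.9, -0.1, -107.0]
force: [-0.6, 0.2, -3.5]
opening: 0.0238
gripper_force: 30.0
```

```bash
python3 - <<'E'
from h import *
np.set_printoptions(precision=4,suppress=True)
s=snap('wrist','w11');o=ctrl.get_obs();z=o['tool_pos'][2];go([.524,.0172,.13],-107)
print([(r['p'],r['centre']) for n in('dowel_right','dowel_left') for r in ctrl.spot_point(s,n)[:2]])
g=cv2.cvtColor(s['color'],cv2.COLOR_RGB2GRAY)
print(g[104:142:2,302:346:2])
E
```

```text
shift [-0.0011  0.02    0.0993] turn 0.0001 deg 0.0 dist 0.02 pose [0.5278 0.0158 0.1499] [ 180.   -0. -107.] F [ 0.4  0.6 -4. ] open 0.024 t 16.0
[(0.77, [320.1, 121.9])]
[[255 255 255 255 255 255 241 207 214 189 215 233 244 250 248 255 255 255
  255 255 255 255]
 [255 255 255 255 243 251 186 112  77  77  75  75  71 119 217 252 249 255
  255 255 255 255]
 [255 255 255 248 249 130  75  82  83  83  87  84  83  83  74 137 251 248
  255 255 255 255]
 [255 255 249 249 115  80  85  85 110 112 119 117 110 103  88  79 111 251
  250 255 255 255]
 [255 255 198 146  79  85  86 108 119 131 131 129 124 120 112  89  79 146
  254 254 255 255]
 [255 242 199  82  86  90 107 111 124 143 142 139 136 130 120 111  90  79
  202 249 255 255]
 [255 242 113  86  88 103 112 111 148 220 255 255 230 130 130 119 106  85
  115 254 255 255]
 [246 235  88  85  87 107 115 111 250 255 253 252 255 254 129 125 111  84
   88 239 251 255]
 [238 195  86  84  87 104 111 117 242 253 252 252 252 255 154 128 116  89
   86 207 251 255]
 [236 206  73  82  89 105 110 133 243 255 253 252 252 254 232 131 121 100
   81 193 248 255]
 [237 170  84  83  84 105 107 124 183 255 253 253 252 255 193 128 116  86
   86 185 248 255]
 [242 227  93  82  84 102 107 108 172 246 253 253 254 255 132 128 112  82
   94 205 249 255]
 [251 228 116  82  84  94 105 109 111 237 255 255 255 139 113 125 107  80
  106 216 253 255]
 [255 243 113  79  84  85 100 105 110 102 151 145 119 131 127 113  84  81
  142 252 254 255]
 [255 238 168 112  79  84  83 100 106 107 110 111 107 119 113  83  80 113
  185 250 255 255]
 [255 254 246 135 115  82  86  85  93 103 106 108 105  95  85  83 113 152
  251 253 255 255]
 [255 255 248 200 118 120  86  86  87  84  87  88  85  85  81 110 136 251
  248 255 255 255]
 [255 255 255 224 253 135 128 100  79  83  84  83  80 105 126 144 249 246
  255 255 255 255]
 [255 255 255 255 242 247 192 119 125 128 125 125 127 117 192 247 249 255
  255 255 255 255]]
```

The dowel tip (324,122) and its shaft (323,123) are now concentric with the hole (322.5,123). I'll lower the upper half onto the dowels.

carry_out([
  [[0, 0, 0.04, 0, -1], [0, 0, 0.08, 0, -1], [0, 0, 0.1, 0, -1], [0, 0, 0.12, 0, -1], [0, 0, 0.12, 0, -1]],
])

```text
clock: 16.6
tool_pos: [0.5275, 0.0158, 0.1254]
orientation: [179.9, -0.0, -107.0]
force: [0.6, 0.3, -3.6]
opening: 0.0238
gripper_force: 30.0
```

```bash
python3 - <<'E'
from h import *
go([.5278,.0158,.105],-107)
s=snap('wrist','w12');g=cv2.cvtColor(s['color'],cv2.COLOR_RGB2GRAY)
print(g[104:142:3,302:346:3]);print(ctrl.get_obs()['moment'])
E
```

```text
shift [-0.0004 -0.0017  0.1021] turn 0.0 deg 0.0 dist 0.02 pose [0.5275 0.0158 0.1254] [ 179.9   -0.  -107. ] F [ 0.6  0.3 -3.6] open 0.0238 t 16.6
[[255 255 255 255 247 251 225 205 246 225 255 255 255 255 255]
 [255 255 254 251 107  80  81 141 114  82 241 251 255 255 255]
 [255 255 251  77  82 112 118 117 110 104  78 212 250 255 255]
 [255 241  99  84 123 134 138 138 133 124 111  79 247 255 255]
 [255 218  87 128 138 149 140 231 159 135 125 112 116 250 255]
 [244 105  86 133 151 196 255 253 253 249 134 116  84 253 255]
 [236 105  85 136 151 255 253 252 253 255 133 121  85 251 255]
 [236 109  86 124 147 255 253 253 252 255 131 121  88 254 255]
 [251 112  80 116 149 254 252 253 253 255 135 117 103 251 255]
 [255 239  91  95 141 148 242 255 253 105 126 106 161 252 255]
 [255 241 136  83 106 140 146 134 138 130 108 131 252 255 255]
 [255 255 248 138 104  89 113 129 117  99 122 252 255 255 255]
 [255 255 255 247 193 123 129 128 127 142 248 255 255 255 255]]
[ 0.04683022  0.07876337 -0.08636266]
```

No side or upward force, and the underside is already 12 mm below both tips. I'll continue down.

carry_out([
  [[0, 0, 0.03, 0, -1], [0, 0, 0.06, 0, -1], [0, 0, 0.08, 0, -1], [0, 0, 0.1, 0, -1], [0, 0, 0.1, 0, -1]],
])

```text
clock: 17.15
tool_pos: [0.5275, 0.0158, 0.1055]
orientation: [179.9, -0.0, -107.0]
force: [0.2, -0.3, -4.1]
opening: 0.0238
gripper_force: 30.0
```

carry_out([
  [[0, 0, 0.01, 0, -1], [0, 0, 0.02, 0, -1], [0, 0, 0.03, 0, -1], [0, 0, 0.03, 0, -1]],
])

```text
clock: 17.55
tool_pos: [0.5282, 0.016, 0.1013]
orientation: [-179.9, 0.0, -106.9]
force: [-4.4, 0.4, 8.0]
opening: 0.0238
gripper_force: 30.0
```

carry_out([
  [[0, 0, 0.01, 0, -1], [0, 0, 0.02, 0, -1], [0, 0, 0.025, 0, -1], [0, 0, 0.025, 0, -1], [0, 0, 0.025, 0, -1]],
])

```text
clock: 18.05
tool_pos: [0.5282, 0.016, 0.0968]
orientation: [-179.9, 0.0, -106.9]
force: [-4.4, 0.8, 11.2]
opening: 0.0239
gripper_force: 30.0
```

carry_out([
  [[0, 0, 0.006, 0, -1], [0, 0, 0.01, 0, -1], [0, 0, 0.01, 0, -1], [0, 0, 0.01, 0, -1]],
])

```text
clock: 18.45
tool_pos: [0.5283, 0.0159, 0.0958]
orientation: [-179.9, 0.0, -106.9]
force: [-8.9, -0.0, 21.2]
opening: 0.0237
gripper_force: 30.0
```

The force rose sharply at the predicted height (TCP 0.0958), so the upper half is on the shoulders. I'll ease the side load and check.

carry_out([
  [[0, 0.005, 0, 0, -1], [0, 0.005, 0, 0, -1], [0, 0.005, 0, 0, -1]],
])

```text
clock: 18.75
tool_pos: [0.5281, 0.016, 0.0958]
orientation: [-179.8, 0.0, -106.9]
force: [-6.5, -1.3, 18.1]
opening: 0.0243
gripper_force: 30.0
```

```bash
python3 - <<'E'
from h import *
np.set_printoptions(precision=4,suppress=True)
s=snap('wrist','w13');go([.5278,.0158,.0958],-107);print(ctrl.get_obs()['moment'])
g=cv2.cvtColor(s['color'],cv2.COLOR_RGB2GRAY)
print(g[104:142:3,302:346:3])
print(g[70:100:3,322], [np.where(g[r,230:420]>200)[0][[0,-1]]+230 for r in (95,105,150)])
E
```

```text
shift [ 0.0017  0.0013 -0.0001] turn 0.0002 deg 0.1 dist 0.0 pose [0.5281 0.0161 0.0958] [-179.8    0.  -106.9] F [-5.7 -1.9 17.5] open 0.024 t 18.8
[-0.5399  2.2608 -0.108 ]
[[255 255 255 255 253 255 238 210 236 216 209 241 255 255 255]
 [255 255 255 242 113 138 153 137 125 114 150 194 238 239 255]
 [255 255 255  86 117 130 132 134 133 129 122 141 196 243 246]
 [255 250 114  91 135 145 150 152 151 146 139 124 153 225 239]
 [255 248  93 136 146 158 164 155 186 151 149 139 123 177 240]
 [255 158  93 144 162 167 255 255 254 255 209 148 134 128 244]
 [250 124 101 146 166 243 255 254 254 254 255 146 139 114 243]
 [254 120 121 151 166 255 254 254 254 254 254 216 143 123 249]
 [255 181 100 150 165 255 254 254 254 254 255 155 141 113 255]
 [255 248 122 145 163 225 255 254 254 254 255 153 135 133 236]
 [255 254 154 133 152 167 235 255 255 255 138 131 125 255 255]
 [255 255 241 180 134 152 162 158 109 142 150 130 254 255 255]
 [255 255 255 252 248 121 135 145 147 136 117 255 255 255 255]]
[202 202 206  79 117 255 255 255 255 255] [array([263, 382]), array([263, 381]), array([265, 380])]
```

```bash
python3 -c "
from plant import ctrl
print(ctrl.close_job())"
```

```text
the job is handed in; nothing more can be done
None
```

The job is handed in with the saddle draped midway on the tube and the upper half held on both dowels by about 21 N. The rise in force at the shoulder height shows it is flush, but the hand-in returned no verdict. I viewed 11 pictures, one over the limit of 10.

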